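Mesh the splined gear in the gearbox and hold it home

ROBOT

A 6-joint arm with a two-finger parallel gripper is mounted at the origin on a cart in front of the work surface, level with it; the furniture and walls round the work are solid. World frame = base frame: x ahead of the robot, y to its left, z up, the work surface at z = 0. Lengths are in m, angles in degrees, forces in N, time in s.
With the tool pointing down it reaches from about 0.275 to 0.875 m from the base axis. Payload 12.5 kg.
Tool frame: the origin (TCP) lies between the finger pads; the fingertips stand 11 mm ahead of it and the grasp point (between the pads) lies 8 mm behind it; z points along the fingers, y is the line along which they close (so a half turn about z gives the same grasp; the last joint's range is limited). The gripper opens to 85 mm and grips with 20 to 120 N. Pads are 22 mm wide; open, the fingers measure 114 mm over their backs; the gripper's body (76 mm by 85 mm) begins 54 mm behind the grasp point. The pads swing forward as they close: fully open they stand 13 mm farther back than shut.
Start: joints at [60.928, 20.094, 94.641, -0, 65.266, -4.847], TCP at [0.226, 0.502, 0.206] pointing down, gripper open.
Joint ranges: [-157.81, 157.81], [-45, 120.19], [0.68, 151.7], [-89.99, 269.99], [4.06, 180], [-164.3, 164.3]. Speed limits (degrees/s): [127.2, 127.2, 159.86, 180, 180, 180].

INTERFACE

Orientations are given as a 3x3 rotation matrix whose columns are the frame's x, y, z axes.
In Python, from cell import * gives the robot as it stands.
- The arm moves only by the shell command python3 -m jog 'ROWS' [OPENING]. ROWS is a JSON object of lists of equal length, an entry for each row: "delta_pos": the shift along the tool's x, y, z in m, a list of three; "rot": the turn, a rotation vector about the tool's x, y, z in rad, a list of three. A call has exactly 10 rows; each row is the pose to reach, as a shift and turn from the pose commanded when the call began, along the tool's axes at that moment; what a row does not reach only later rows make up. A row lasts 1/10 s, in which the tool goes at most 50 mm and 8.59 degrees, less where a joint would pass 70% of its speed; a pose out of reach is approached as far as the arm can. A call with a gripper value outside its range is refused whole. OPENING is the closure, from -1 (fully open) to 1 (shut), set as the call begins (- or left out, the last holds). The fingers move at their own pace and stop on an object; the grip force is fixed at half the most. Time passes only in rows, so rows that repeat a pose let the fingers close, or fill a call up. It gives the time, the measured TCP pose, the force, the opening and the grip force at its end, in the units of the state.
- sense(): the state, without advancing time (a new reading comes with each control period).
- snapshot(name): name is "side" or "top"; returns the picture (420x560x3 uint8, red, green, blue); there is no depth.
- calibration(name): a dict with "fx", "fy", "cx", "cy" (pixels), "pose" (4x4, takes a point from camera to world coordinates). Camera axes: x right, y down, z forward; pixel columns grow to the right and rows downward; lengths in m; the calibration is good to about 2 mm. A picture is of the moment at which its call begins. calibration takes no time and is no camera call.
- sign_off(): hands the job in; it is judged then, once.
The state is a dict: "time_s": time; "q": joint angles; "dq": joint speeds; "joint_efforts": joint torques, N m; "tcp_pos": TCP position; "tcp_rot": TCP orientation; "ft_force": force on the tool from outside, world axes, zero at the start; "moment": the same for the moment, N m; "width": opening from 0.0 (shut) to 1.0 (fully open); "finger_force": force on a finger pad.
Only numpy, scipy, OpenCV 4.12 (cv2) and the standard library are available. Lean on these libraries where they do the work, as an engineer would, in place of code of your own. Each camera call takes 0.05 s, during which the arm holds its last target. There are 200 camera calls.

TASK

Lift the blue canister by its handle off the green gearbox and set it down upright, without dropping it, on the bench beside the gearbox (within a forearm's length). Then take the gear by its orange square head out of the wooden block, turn it until its four splines match the cross-shaped socket in the gearbox, slide it in against the spring until the gear sits fully home on the gearbox, and finish while still holding it pressed down there: do not let go. Leave the other things on the bench where they stand.

Things in the scene. Friction and masses are not known exactly. Their poses are not given: they have to be found in the camera images.
- drive: Green gearbox, a fixed block 130x130 mm and 64 mm high with a fixed foot strip along each of two sides (152 mm over the strips). Origin: centre of its underside on the bench; z up. The socket is at its centre, in its top face.
- sleeve (a joint): Angle (rad) of the steel splined sleeve about the vertical in the gearbox, 0 when the slots are square with the block. It starts anywhere from -0.75 to 0.75, turns only stiffly (about 0.3 N m) and need not be turned.
- socket (a point): Centre of the socket mouth, level with the gearbox's top (64 mm above the bench). The socket is a cross of two slots, 10 mm wide and 40 mm from end to end, along this frame's x and y (it turns with the sleeve); z up. Red marks on the rim show the slot ends. A round ring 54 mm across surrounds it.
- ejector (a joint): Spring-loaded brass disc in the bottom of the socket; travel (m) pressed down, 0 at rest with its top 24 mm below the mouth, 0.012 when the gear is home (stop at 0.018). The spring pushes up with 5 N at rest, 10 N when the gear is home, more than the gear's weight, so a gear let go rises again.
- gear: Steel gear, 69 mm across the teeth, 10 mm thick, about 0.25 kg. Origin: centre of its underside (the shoulder that lands on the gearbox top when home); z up. On top a square orange head to grasp, 24x24 mm, from z = 10 to 44 mm, its sides along x and y. Below, the stem with four splines along +x, -x, +y, -y (see gear_foot). Its four quarter turns are all alike.
- gear_foot (a point): Lower end of the gear's stem, 36 mm below the gear's origin. The stem is cross-shaped: 34 mm across with splines 7 mm thick down to 29 mm below the gear, then a narrower tip 30 mm across with splines 4 mm thick.
- holder: Fixed wooden block 84x84x46 mm with a round hole 42 mm wide through its centre, in which the gear hangs by its shoulder at the start. Origin: centre of its underside; z up.
- canister: Blue closed canister with a metal lid, 67 mm wide, 62 mm high without its handle, about 0.3 kg. Origin: centre of its underside; z up. It starts on the gearbox top, covering the socket.
- canister_handle (a point): Middle of the canister's rigid black handle bar, 105 mm above the canister's underside: 10 mm thick and 10 mm high, 62 mm long along the canister's y; under the bar there are 38 mm free down to the lid.
- screw_jar: Bystander: jar with red lid, 62 mm wide, 80 mm high; origin at the centre of its underside.
- live_centre: Bystander: steel lathe centre standing on its flange, 42 mm wide, 88 mm high; origin at the centre of its underside.
- tape_measure: Bystander: yellow tape measure, 36x83x63 mm; origin at the centre of its underside.

How it is judged (in metres and radians):
On the way, in this order (a step that is already met when the one before it is completed fails the run):
1. the canister is lifted clear of the gearbox (height (world z) of canister above 0.075 m and contact force between the fingers and canister above 0.5 N), for 0.1 s.
2. the canister stands upright on the bench beside the gearbox, let go (height (world z) of canister below 0.006 m and angle between canister's own z axis and vertical below 0.1 rad and horizontal distance between canister and drive between 0.1 and 0.35 m and linear speed of canister below 0.03 m/s and contact force between the fingers and canister below 0.1 N), for 0.2 s.
3. the gear is lifted out of the wooden block in the gripper (z of gear_foot in the frame of holder above 0.05 m and contact force between the fingers and gear above 0.5 N), for 0.1 s.
At the end, for the whole second after the job is handed in: Gear home: shoulder within 2.5 mm of the gearbox top, centre within 4 mm, upright within 0.08 rad, splines within 0.17 rad of the slots, ejector pressed over 9 mm, fingers bearing on it over 1 N, still. Canister upright, still, let go on the bench, 100 to 350 mm from the gearbox (centres) (all of step 2 and z of gear in the frame of socket between -0.004 and 0.0025 m and horizontal distance between gear and socket below 0.004 m and angle between gear's own z axis and vertical below 0.08 rad and (angle between the x axis of gear and the x axis of socket, either way round below 0.17 rad or angle between the x axis of gear and the y axis of socket, either way round below 0.17 rad) and value of joint ejector above 0.009 m and contact force between the fingers and gear above 1 N and linear speed of gear below 0.02 m/s); the arm keeps its last pose, push and grip.
It fails at once if the canister is dropped (moves faster than 0.6 m/s while out of the fingers) (linear speed of canister above 0.6 m/s and contact force between the fingers and canister below 0.1 N).
It fails at once if the canister is tipped over (angle between canister's own z axis and vertical above 0.8 rad).
It fails at once if the screw jar is moved by more than 30 mm (distance of screw_jar from where it was at the start of the episode above 0.03 m).
It fails at once if the live centre is moved by more than 30 mm (distance of live_centre from where it was at the start of the episode above 0.03 m).
It fails at once if the tape measure is moved by more than 30 mm (distance of tape_measure from where it was at the start of the episode above 0.03 m).
It also fails if it takes over 51 s, if anything falls off the work surface, if the arm or the gripper's body presses on something with over 40 N, if the wrist force passes 120 N, or if a joint passes its speed limit or range.

## Working session

There is one attempt and no reset: what is moved stays moved. The work goes in short steps, Python scripts to look and compute and a shell command to move; the robot and the scene stay as the last step left them, time stands still between calls to the robot, and variables do not carry over. Pictures are saved under pics/ and viewed, at most 13 in all, crops included, and the job is handed in when it is done.

```bash
mkdir -p pics; ls
python3 - <<'E'
from cell import *
import cv2
for n in("side","top"):
    cv2.imwrite(f"pics/{n}0.png",snapshot(n)[:,:,::-1]); c=calibration(n); print(n,c)
s=sense();print(s)
E
```

```text
pics
side {'fx': 495.2238085249731, 'fy': 495.2238085249731, 'cx': 279.75226191437673, 'cy': 197.48702527393849, 'pose': array([[-0.94871743, -0.09361616,  0.30194577,  0.17476072],
       [-0.31548362,  0.3412081 , -0.88546435,  1.18817666],
       [-0.02013257, -0.93531441, -0.35324444,  0.56927712],
       [ 0.        ,  0.        ,  0.        ,  1.        ]])}
top {'fx': 486.8088378663243, 'fy': 486.8088378663243, 'cx': 279.97336618556324, 'cy': 215.46307745290656, 'pose': array([[-0.13619799, -0.92592589,  0.35229442,  0.04076746],
       [-0.99066816,  0.12914898, -0.04355625,  0.13830504],
       [-0.0051686 , -0.35493914, -0.93487512,  1.460635  ],
       [ 0.        ,  0.        ,  0.        ,  1.        ]])}
{'time_s': 0.1, 'q': array([ 6.09290604e+01,  2.01218277e+01,  9.46720521e+01,  6.50745248e-04,
        6.52664530e+01, -4.84761263e+00]), 'dq': array([ 0.03489737, -0.012898  , -0.0939101 , -0.02180852, -0.06421731,
        0.07739164]), 'joint_efforts': array([ 2.04213611e-03, -5.06826138e+01, -2.91876304e+01, -9.16048771e-05,
        2.74409715e-03, -2.35992951e-05]), 'tcp_pos': array([0.22548401, 0.50130519, 0.20561492]), 'tcp_rot': array([[-9.11951170e-01,  4.10298419e-01, -5.20664304e-04],
       [ 4.10298737e-01,  9.11950716e-01, -9.15336156e-04],
       [ 9.92592065e-05, -1.04836979e-03, -9.99999446e-01]]), 'ft_force': array([ 0.33262772,  0.32830778, -0.84770509]), 'moment': array([-0.04662874, -0.00949698,  0.00726628]), 'finger_force': 0.0, 'width': 1.0028329827417564}
```

View pics/side0.png

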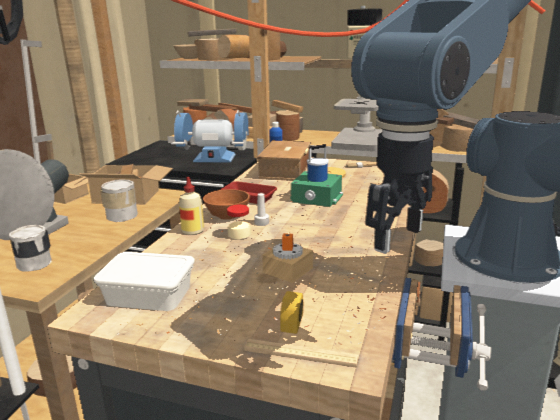

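View pics/top0.png

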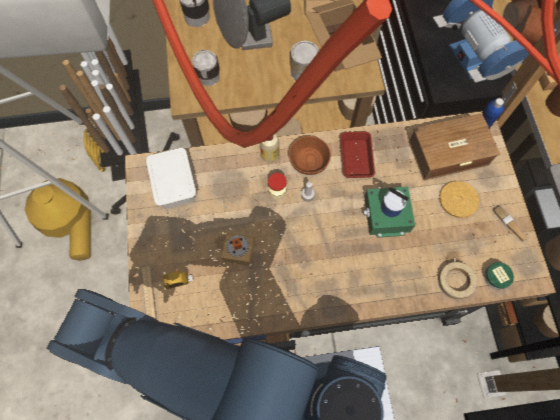

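The side view shows the gearbox with the canister at about (317,183), the gear at (288,245), the jar at (238,222), the lathe centre at (261,212) and the tape measure at (291,312). In the top view they are at (390,212), (236,246), (277,183), (308,190) and (176,278).

```bash
cat > h.py <<'E'
from cell import *
import cv2, numpy as np
def proj(n,P):
    c=calibration(n);T=np.linalg.inv(c["pose"]);p=T[:3,:3]@np.asarray(P,float)+T[:3,3]
    return np.array([c["fx"]*p[0]/p[2]+c["cx"],c["fy"]*p[1]/p[2]+c["cy"]])
def ray(n,u,v):
    c=calibration(n);d=c["pose"][:3,:3]@np.array([(u-c["cx"])/c["fx"],(v-c["cy"])/c["fy"],1.]);return c["pose"][:3,3],d/np.linalg.norm(d)
def onz(n,u,v,z):
    o,d=ray(n,u,v);return o+d*(z-o[2])/d[2]
def tri(uv1,uv2):
    (a,d),(b,e)=ray("side",*uv1),ray("top",*uv2)
    s=np.linalg.lstsq(np.c_[d,-e],b-a,rcond=None)[0];p,q=a+s[0]*d,b+s[1]*e
    return (p+q)/2,np.linalg.norm(p-q)
def comp(m,box):
    k=np.zeros(m.shape,np.uint8);x0,y0,x1,y1=box;k[y0:y1,x0:x1]=m[y0:y1,x0:x1].astype(np.uint8)
    cs,_=cv2.findContours(k,cv2.RETR_EXTERNAL,cv2.CHAIN_APPROX_NONE);return max(cs,key=cv2.contourArea)
def crop(img,box,s):
    x0,y0,x1,y1=box;return cv2.resize(img[y0:y1,x0:x1,::-1],None,fx=s,fy=s,interpolation=cv2.INTER_CUBIC)
E
python3 - <<'E'
from h import *
t=cv2.imread("pics/top0.png")[:,:,::-1];s=cv2.imread("pics/side0.png")[:,:,::-1]
a=crop(t,(355,170,425,245),5);b=crop(t,(205,220,270,270),5);c=crop(s,(280,145,355,215),5);d=crop(s,(255,225,320,280),5)
W=np.zeros((600,760,3),np.uint8)
for im,(x,y) in((a,(0,0)),(b,(0,350)),(c,(380,0)),(d,(380,325))):
    im=im[:min(im.shape[0],(350 if y==0 else 600-y))];W[y:y+im.shape[0],x:x+im.shape[1]]=im
cv2.imwrite("pics/crops.png",W)
for n,im in(("top",t),("side",s)):
    h=cv2.cvtColor(np.ascontiguousarray(im),cv2.COLOR_RGB2HSV)
    for nm,lo,hi in(("green",(65,100,30),(90,255,255)),("blue",(108,90,40),(130,255,255)),("orange",(0,170,130),(12,255,255))):
        m=cv2.inRange(h,lo,hi)
        box={"green":{"top":(355,170,425,245),"side":(280,145,355,215)},"blue":{"top":(370,180,425,230),"side":(300,150,335,190)},"orange":{"top":(220,230,255,262),"side":(275,228,300,260)}}[nm][n]
        c=comp(m>0,box);print(n,nm,cv2.contourArea(c),cv2.minAreaRect(c),cv2.boundingRect(c))
print("gear z~.08",onz("top",236,245,.09),"jar",onz("top",277,182,.08),"live",onz("top",308,195,0),"tape",onz("top",176,278,.06), "box", onz("top",390,215,.064))
E
```

```text
top green 35.5 ((391.5, 220.5), (19.0, 11.0), 0.0) (382, 215, 20, 12)
top blue 50.5 ((391.14141845703125, 212.6731414794922), (15.086095809936523, 6.565245151519775), 12.094757080078125) (384, 208, 16, 9)
top orange 9.0 ((236.1500244140625, 241.95001220703125), (6.324554920196533, 6.640782833099365), 71.56504821777344) (233, 238, 8, 8)
side green 1125.5 ((316.5296936035156, 188.70298767089844), (49.950870513916016, 30.74664878845215), 5.710593223571777) (291, 172, 51, 34)
side blue 27.5 ((317.2064514160156, 175.31190490722656), (8.330611228942871, 16.187122344970703), 61.69924545288086) (309, 168, 15, 13)
side orange 127.0 ((287.0, 241.5), (15.0, 10.0), 90.0) (282, 234, 11, 16)
gear z~.08 [0.48297654 0.21539588 0.09      ] jar [0.67278022 0.06796797 0.08      ] live [ 6.49263754e-01 -2.99709500e-02  2.22044605e-16] tape [0.41608904 0.40234217 0.06      ] box [ 0.5219704  -0.26109411  0.064     ]
```

View pics/crops.png

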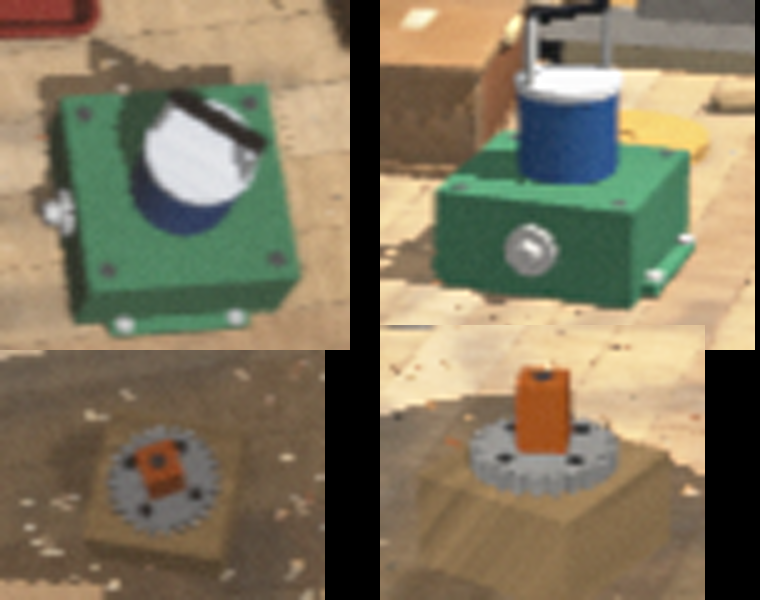

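The crops show the handle bar from (172,98) to (262,145) in the top view and from (530,12) to (607,8) in the side view. The orange head's top is near (158,455) in the top view. The gearbox corners are also visible.

Run:
```python
from h import *
f=lambda U,V,x0,y0:((U+.5)/5-.5+x0,(V+.5)/5-.5+y0)
T=lambda U,V:f(U,V,355,170)
S=lambda U,V:f(U-380,V,280,145)
A,ea=tri(S(530,12),T(262,145));B,eb=tri(S(607,8),T(172,98))
print("cross1",A,ea,B,eb)
A,ea=tri(S(530,12),T(172,98));B,eb=tri(S(607,8),T(262,145));print("cross2",A,ea,B,eb,np.linalg.norm(A-B))
for z in(.169,.174):
  a,b=onz("top",*T(174,98),z),onz("top",*T(262,145),z);print("handle@",z,(a+b)/2,np.linalg.norm(a-b),np.degrees(np.arctan2(*(b-a)[[1,0]])))
print("lid",onz("top",*T(201,151),.126))
for c in((62,97),(270,86),(299,268),(75,292)):print("corner",onz("top",*T(*c),.064))
G=lambda U,V:f(U,V-350,205,220)
print("head top c",onz("top",*G(157,457),.09), "gear disc",onz("top",*G(163,478),.056))
for c in((135,450),(172,440),(184,462),(148,473)):print("head corner",onz("top",*G(*c),.09))
S2=lambda U,V:f(U-380,V-325,255,225)
print(tri(S2(543,375),G(157,457)), "side gear",onz("side",*S2(543,375),.09))
print("hold corners",[onz("top",*G(*c),.046) for c in((110,420),(240,432),(85,540),(215,560))])
```

```text
cross1 [ 0.55537778 -0.29319366  0.15543816] 0.04153241871716633 [ 0.53395931 -0.24056656  0.18734645] 0.04311432927830586
cross2 [ 0.56241953 -0.24387165  0.17421217] 0.00015135479460152152 [ 0.52694014 -0.2907388   0.1676467 ] 0.0037732315031845415 0.059147459381808126
handle@ 0.169 [ 0.54635828 -0.26839564  0.169     ] 0.056497439739279634 -129.40936561026083
handle@ 0.174 [ 0.54440111 -0.26682128  0.174     ] 0.0562787346099115 -129.40936561026098
lid [ 0.54588505 -0.26783646  0.126     ]
corner [ 0.61721748 -0.20864726  0.064     ]
corner [ 0.60657574 -0.33914865  0.064     ]
corner [ 0.48553647 -0.32884733  0.064     ]
corner [ 0.48914452 -0.19072491  0.064     ]
head top c [0.49527172 0.21410561 0.09      ] gear disc [0.49281873 0.2137854  0.056     ]
head corner [0.50138777 0.22654799 0.09      ]
head corner [0.50455614 0.20419728 0.09      ]
head corner [0.48999272 0.1986329  0.09      ]
head corner [0.48616098 0.22039539 0.09      ]
(array([0.49275382, 0.21369992, 0.09223845]), np.float64(0.003408301068163215)) side gear [0.49228148 0.20998773 0.09      ]
hold corners [array([0.53752264, 0.242621  , 0.046     ]), array([0.51882514, 0.16452166, 0.046     ]), array([0.46367262, 0.26498565, 0.046     ]), array([0.4405329 , 0.18880848, 0.046     ])]
```

```bash
cat >> h.py <<'E'
def to(P,ya):
    s=sense();R=s["tcp_rot"];d=R.T@(np.array(P)-s["tcp_pos"])
    y=np.degrees(np.arctan2(R[1,1],R[0,1]));dy=(ya-y+90)%180-90
    # level the tool as well
    a=np.radians(y+dy);yv=np.array([np.cos(a),np.sin(a),0]);zv=np.array([0,0,-1.]);Rt=np.c_[np.cross(yv,zv),yv,zv]
    r=cv2.Rodrigues(R.T@Rt)[0].ravel()
    print("t",round(s["time_s"],2),"pos",s["tcp_pos"].round(4),"yaw",round(y,2),"q6",s["q"][5].round(1),"dyaw",round(dy,2)," delta",d.round(4)," rot",r.round(4),"F",s["ft_force"].round(1),"w",round(s["width"],3),"ff",round(s["finger_force"],1))
E
python3 -c "
from h import *
to((.5455,-.268,.23),-38);to((.5455,-.268,.23),52)
print(proj('top',(.46,-.10,0)))"
```

```text
t 0.1 pos [0.2255 0.5013 0.2056] yaw 65.78 q6 -4.8 dyaw 76.22  delta [-0.6075 -0.5703 -0.0238]  rot [-8.0000e-04 -8.0000e-04 -1.3304e+00] F [ 0.3  0.3 -0.8] w 1.003 ff 0.0
t 0.1 pos [0.2255 0.5013 0.2056] yaw 65.78 q6 -4.8 dyaw -13.78  delta [-0.6075 -0.5703 -0.0238]  rot [-0.0011  0.      0.2404] F [ 0.3  0.3 -0.8] w 1.003 ff 0.0
[339.57324614 247.24893231]
```

```bash
python3 -m jog '{"delta_pos":[[-0.035,-0.033,-0.024],[-0.07,-0.066,-0.024],[-0.105,-0.099,-0.024],[-0.14,-0.132,-0.024],[-0.175,-0.165,-0.024],[-0.21,-0.198,-0.024],[-0.245,-0.231,-0.024],[-0.28,-0.264,-0.024],[-0.315,-0.297,-0.024],[-0.35,-0.33,-0.024]],"rot":[[0,0,0.11],[0,0,0.22],[0,0,0.33],[0,0,0.44],[0,0,0.55],[0,0,0.66],[0,0,0.77],[0,0,0.88],[0,0,0.99],[0,0,1.1]]}' -1; python3 -c "
from h import *
to((.5455,-.268,.23),-38)"
```

```text
time_s: 1.1
tcp_pos: [0.4097, 0.055, 0.2301]
tcp_rot: [[-0.043, 0.999, 0.0], [0.999, 0.043, 0.0], [0.0, 0.0, -1.0]]
ft_force: [0.6, 1.0, -0.4]
width: 0.997
finger_force: 0.0
t 1.1 pos [0.4097 0.055  0.2301] yaw 2.49 q6 -1.3 dyaw -40.49  delta [-3.286e-01  1.217e-01  1.000e-04]  rot [ 2.000e-04 -1.000e-04  7.066e-01] F [ 0.6  1.  -0.4] w 0.997 ff 0.0
```

```bash
python3 -m jog '{"delta_pos":[[-0.045,0.017,0],[-0.09,0.034,0],[-0.135,0.05,0],[-0.18,0.067,0],[-0.225,0.084,0],[-0.27,0.1,0],[-0.315,0.117,0],[-0.328,0.122,0],[-0.328,0.122,0],[-0.328,0.122,0]],"rot":[[0,0,0.1],[0,0,0.2],[0,0,0.3],[0,0,0.4],[0,0,0.5],[0,0,0.6],[0,0,0.7],[0,0,0.7],[0,0,0.7],[0,0,0.7]]}'
python3 - <<'E'
from h import *
to((.5455,-.268,.161),-38)
a=crop(snapshot("top"),(355,160,425,235),5);b=crop(snapshot("side"),(280,120,355,195),5);cv2.imwrite("pics/c2.png",np.hstack([a,b]))
E
```

```text
time_s: 2.1
tcp_pos: [0.5465, -0.2638, 0.2297]
tcp_rot: [[0.606, 0.795, -0.001], [0.795, -0.606, 0.001], [0.0, -0.001, -1.0]]
ft_force: [0.2, 0.0, 0.6]
width: 1.001
finger_force: 0.0
t 2.1 pos [ 0.5465 -0.2638  0.2297] yaw -37.3 q6 7.1 dyaw -0.7  delta [-0.004   0.0018  0.0687]  rot [-0.0013 -0.0001  0.0122] F [0.2 0.  0.6] w 1.001 ff 0.0
```

View pics/c2.png

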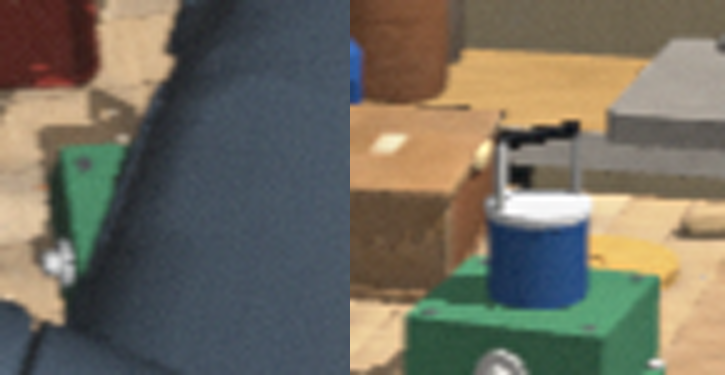

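The top view is blocked by the arm. The side view shows the handle at crop (500–580,125–140) but no gripper, so I'm checking where it should appear.

Run:
```python
from h import *
print(proj("side",(.5465,-.2638,.219)),proj("side",(.5465,-.2638,.169)))
cv2.imwrite("pics/s3.png",snapshot("side")[:,:,::-1])
```

```text
[316.34969341 131.54804608] [316.25362109 147.3499694 ]
```

View pics/s3.png

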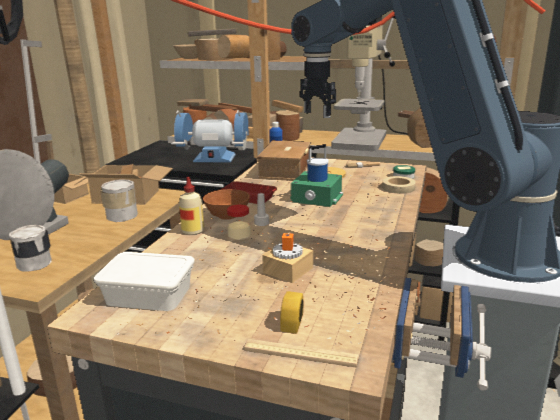

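The side view shows the open fingertips at about (307–333,113), but the projection puts them near v≈128. I'm checking this against the start picture before descending.

Run:
```python
from h import *
print("start tips", [proj("side",np.array([.2255,.5013,z])+k*.05*np.array([.41,.912,0])).round(1) for z in(.195,.208) for k in(-1,1)])
print("now", [proj("side",np.array([.5465,-.2638,z])+k*.05*np.array([.795,-.606,0])).round(1) for z in(.219,.232) for k in(-1,1)])
s=cv2.imread("pics/s3.png")[:,:,::-1];s0=cv2.imread("pics/side0.png")[:,:,::-1]
cv2.imwrite("pics/c3.png",np.hstack([crop(s,(280,70,360,170),5),cv2.resize(s0[180:280,350:430,::-1],None,fx=4.9,fy=5)]))
```

```text
start tips [array([411.4, 258.5]), array([377.4, 283. ]), array([412. , 251.2]), array([377.8, 275.1])]
now [array([326.7, 134.5]), array([306.5, 128.7]), array([326.8, 130.2]), array([306.5, 124.7])]
```

View pics/c3.png

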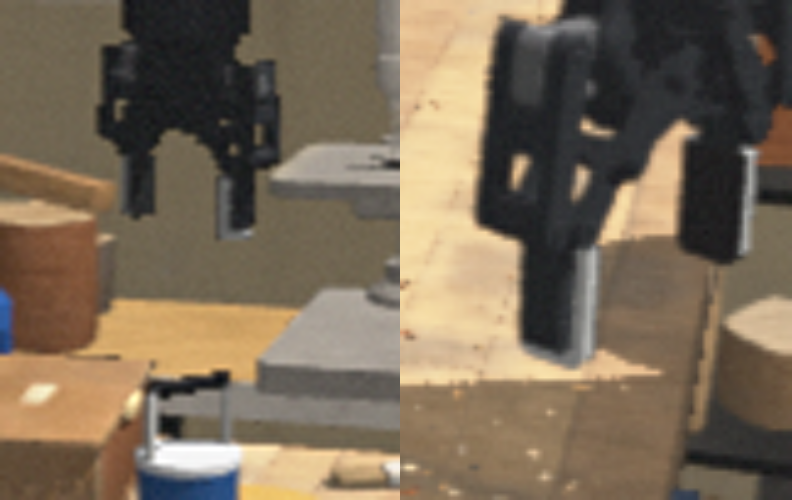

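```bash
python3 -m jog '{"delta_pos":[[-0.004,0.002,0.01],[-0.004,0.002,0.02],[-0.004,0.002,0.03],[-0.004,0.002,0.035],[-0.004,0.002,0.035],[-0.004,0.002,0.035],[-0.004,0.002,0.035],[-0.004,0.002,0.035],[-0.004,0.002,0.035],[-0.004,0.002,0.035]],"rot":[[0,0,0.012],[0,0,0.012],[0,0,0.012],[0,0,0.012],[0,0,0.012],[0,0,0.012],[0,0,0.012],[0,0,0.012],[0,0,0.012],[0,0,0.012]]}' 1
python3 - <<'E'
from h import *
to((.5455,-.268,.161),-38)
s0=cv2.imread("pics/side0.png");s=np.ascontiguousarray(snapshot("side")[:,:,::-1]);cv2.imwrite("pics/s4.png",s)
d=np.abs(s.astype(int)-s0).max(2)>45
for u in range(296,342,2):
    r=np.flatnonzero(d[60:172,u])+60;print(u,r.max() if len(r) else None,end="; ")
p=sense()["tcp_pos"];print(proj("side",p-[0,0,.011]),proj("side",p))
E
```

```text
time_s: 3.25
tcp_pos: [0.5462, -0.2692, 0.1952]
tcp_rot: [[0.616, 0.788, 0.0], [0.788, -0.616, -0.0], [0.0, 0.0, -1.0]]
ft_force: [-0.2, 0.9, 0.4]
width: 0.001
finger_force: 0.0
t 3.25 pos [ 0.5462 -0.2692  0.1952] yaw -38.04 q6 7.4 dyaw 0.04  delta [ 0.0005 -0.0013  0.0342]  rot [ 0.0003 -0.     -0.0007] F [-0.2  0.9  0.4] w 0.001 ff 0.0
296 None; 298 None; 300 None; 302 None; 304 104; 306 109; 308 114; 310 114; 312 117; 314 130; 316 130; 318 130; 320 128; 322 118; 324 116; 326 116; 328 113; 330 110; 332 106; 334 None; 336 None; 338 None; 340 None; [316.8053818  142.16943503] [316.82773463 138.70951133]
```

```bash
python3 -m jog '{"delta_pos":[[0,-0.001,0],[0,-0.001,0],[0,-0.001,0],[0,-0.001,0],[0,-0.001,0.005],[0,-0.001,0.01],[0,-0.001,0.016],[0,-0.001,0.022],[0,-0.001,0.028],[0,-0.001,0.034]],"rot":[[0,0,0],[0,0,0],[0,0,0],[0,0,0],[0,0,0],[0,0,0],[0,0,0],[0,0,0],[0,0,0],[0,0,0]]}' -1
python3 - <<'E'
from h import *
to((.5455,-.268,.161),-38)
s=snapshot("side");cv2.imwrite("pics/s5.png",crop(s,(280,80,360,200),5))
E
```

```text
time_s: 4.3
tcp_pos: [0.5453, -0.2685, 0.1604]
tcp_rot: [[0.616, 0.788, -0.0], [0.788, -0.616, 0.0], [-0.0, -0.0, -1.0]]
ft_force: [0.2, -0.5, -0.8]
width: 0.996
finger_force: 0.0
t 4.3 pos [ 0.5453 -0.2685  0.1604] yaw -38.04 q6 7.4 dyaw 0.04  delta [ 0.0005 -0.0002 -0.0006]  rot [-0.0003  0.     -0.0007] F [ 0.2 -0.5 -0.8] w 0.996 ff 0.0
```

View pics/s5.png

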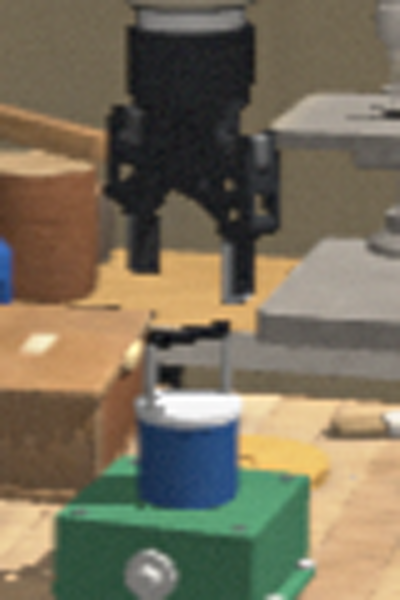

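The fingers are visibly about 37 mm higher than the reported TCP, with their tips still above the bar, and both cameras agree on where the objects are. I'll descend 36 mm more, since open fingers clear the lid even if the reading is right. Then I'll close and check the width.

```bash
python3 -m jog '{"delta_pos":[[0,0,0.005],[0,0,0.01],[0,0,0.015],[0,0,0.02],[0,0,0.025],[0,0,0.03],[0,0,0.036],[0,0,0.036],[0,0,0.036],[0,0,0.036]],"rot":[[0,0,0],[0,0,0],[0,0,0],[0,0,0],[0,0,0],[0,0,0],[0,0,0],[0,0,0],[0,0,0],[0,0,0]]}'
python3 - <<'E'
from h import *
s=snapshot("side");cv2.imwrite("pics/s6.png",crop(s,(280,80,360,200),5))
E
python3 -m jog '{"delta_pos":[[0,0,0],[0,0,0],[0,0,0],[0,0,0],[0,0,0],[0,0,0],[0,0,0],[0,0,0],[0,0,0],[0,0,0]],"rot":[[0,0,0],[0,0,0],[0,0,0],[0,0,0],[0,0,0],[0,0,0],[0,0,0],[0,0,0],[0,0,0],[0,0,0]]}' 0.6;python3 - <<'E'
from h import *
s=snapshot("side");b=crop(s,(280,80,360,200),5);cv2.imwrite("pics/s6.png",np.hstack([cv2.imread("pics/s6.png"),b]))
E
```

```text
time_s: 5.35
tcp_pos: [0.5455, -0.2686, 0.1253]
tcp_rot: [[0.616, 0.788, 0.0], [0.788, -0.616, -0.0], [0.0, 0.0, -1.0]]
ft_force: [0.3, 0.9, 1.2]
width: 0.999
finger_force: 0.0
time_s: 6.4
tcp_pos: [0.5454, -0.2685, 0.1251]
tcp_rot: [[0.616, 0.788, 0.0], [0.788, -0.616, -0.0], [0.0, 0.0, -1.0]]
ft_force: [-0.1, -0.0, 0.2]
width: 0.196
finger_force: 0.0
```

View pics/s6.png

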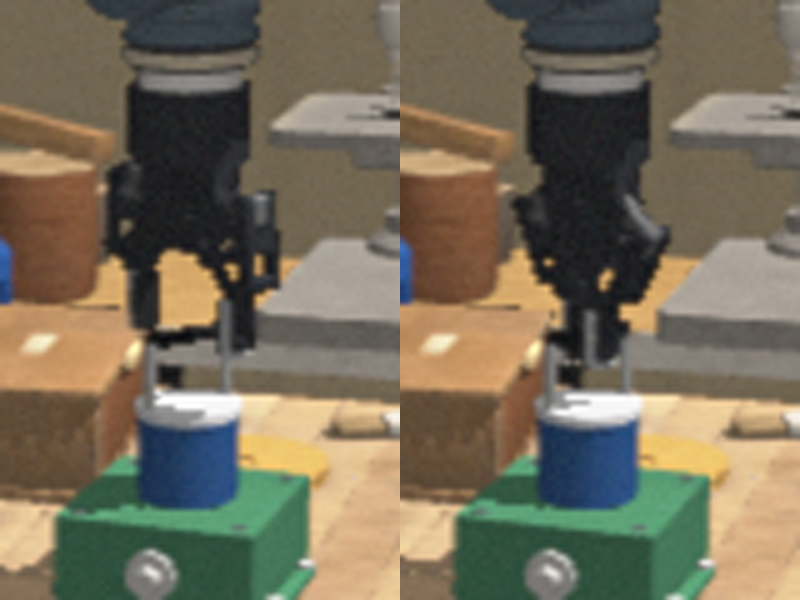

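The picture shows the nearly closed fingers straddling the bar, with the tips about 5 px below it, and their shadow on the lid. That confirms a +36 mm height offset. Now I'll close and lift.

```bash
python3 -m jog '{"delta_pos":[[0,0,0],[0,0,0],[0,0,0],[0,0,0],[0,0,0],[0,0,-0.004],[0,0,-0.012],[0,0,-0.02],[0,0,-0.03],[0,0,-0.04]],"rot":[[0,0,0],[0,0,0],[0,0,0],[0,0,0],[0,0,0],[0,0,0],[0,0,0],[0,0,0],[0,0,0],[0,0,0]]}' 1
python3 - <<'E'
from h import *
to((.46,-.10,.167),-38);to((.46,-.10,.0585),-38)
E
```

```text
time_s: 7.45
tcp_pos: [0.5454, -0.2685, 0.1662]
tcp_rot: [[0.616, 0.788, 0.0], [0.788, -0.616, -0.0], [0.0, 0.0, -1.0]]
ft_force: [-0.3, 0.4, -2.8]
width: 0.099
finger_force: 58.4
t 7.45 pos [ 0.5454 -0.2685  0.1662] yaw -38.05 q6 7.4 dyaw 0.05  delta [ 0.0801 -0.1712 -0.0009]  rot [ 0.0003 -0.0001 -0.0008] F [-0.3  0.4 -2.8] w 0.099 ff 58.4
t 7.45 pos [ 0.5454 -0.2685  0.1662] yaw -38.05 q6 7.4 dyaw 0.05  delta [ 0.0801 -0.1712  0.1076]  rot [ 0.0003 -0.0001 -0.0008] F [-0.3  0.4 -2.8] w 0.099 ff 58.4
```

```bash
python3 -m jog '{"delta_pos":[[0.008,-0.016,0],[0.02,-0.043,0],[0.032,-0.07,0],[0.044,-0.095,0],[0.056,-0.12,0],[0.068,-0.145,0],[0.076,-0.163,0],[0.08,-0.171,0.01],[0.08,-0.171,0.03],[0.08,-0.171,0.05]],"rot":[[0,0,0],[0,0,0],[0,0,0],[0,0,0],[0,0,0],[0,0,0],[0,0,0],[0,0,0],[0,0,0],[0,0,0]]}'; python3 -c "
from h import *
to((.46,-.10,.061),-38)"
```

```text
time_s: 8.45
tcp_pos: [0.4605, -0.1003, 0.1147]
tcp_rot: [[0.616, 0.788, 0.002], [0.788, -0.616, -0.001], [0.0, 0.002, -1.0]]
ft_force: [0.3, 0.1, -2.0]
width: 0.102
finger_force: 58.5
t 8.45 pos [ 0.4605 -0.1003  0.1147] yaw -38.02 q6 20.1 dyaw 0.02  delta [-0.0001 -0.0007  0.0537]  rot [ 0.0016 -0.0005 -0.0004] F [ 0.3  0.1 -2. ] w 0.102 ff 58.5
```

```bash
python3 -m jog '{"delta_pos":[[0,0,0.015],[0,0,0.03],[0,0,0.039],[0,0,0.044],[0,0,0.047],[0,0,0.049],[0,0,0.051],[0,0,0.053],[0,0,0.053],[0,0,0.053]],"rot":[[0,0,0],[0,0,0],[0,0,0],[0,0,0],[0,0,0],[0,0,0],[0,0,0],[0,0,0],[0,0,0],[0,0,0]]}'
```

```text
time_s: 9.45
tcp_pos: [0.4601, -0.1002, 0.0622]
tcp_rot: [[0.616, 0.788, 0.0], [0.788, -0.616, -0.0], [0.0, 0.0, -1.0]]
ft_force: [-0.3, 0.1, -2.5]
width: 0.101
finger_force: 58.4
```

```bash
python3 -m jog '{"delta_pos":[[0,0,0.0005],[0,0,0.001],[0,0,0.0013],[0,0,0.0016],[0,0,0.002],[0,0,0.002],[0,0,0.002],[0,0,0.002],[0,0,0.002],[0,0,0.002]],"rot":[[0,0,0],[0,0,0],[0,0,0],[0,0,0],[0,0,0],[0,0,0],[0,0,0],[0,0,0],[0,0,0],[0,0,0]]}'
```

```text
time_s: 10.45
tcp_pos: [0.4605, -0.1003, 0.0612]
tcp_rot: [[0.616, 0.788, 0.001], [0.788, -0.616, -0.0], [0.0, 0.001, -1.0]]
ft_force: [-5.1, 1.3, 15.5]
width: 0.104
finger_force: 60.8
```

```bash
python3 -m jog '{"delta_pos":[[0,0,0],[0,0,0],[0,0,0],[0,0,0],[0,0,0],[0,0,-0.02],[0,0,-0.05],[0,0,-0.08],[0,0,-0.11],[0,0,-0.14]],"rot":[[0,0,0],[0,0,0],[0,0,0],[0,0,0],[0,0,0],[0,0,0],[0,0,0],[0,0,0],[0,0,0],[0,0,0]]}' -1;  python3 - <<'E'
from h import *
cv2.imwrite("pics/t7.png",snapshot("top")[:,:,::-1]);s=snapshot("side");cv2.imwrite("pics/s7.png",s[:,:,::-1])
G=lambda U,V:((U+.5)/5-.5+205,(V-350+.5)/5-.5+220)
h=[onz("top",*G(*c),.056)[:2] for c in((128,462),(180,443),(195,495),(146,510))];print(h,np.mean(h,0))
for i in range(4):
    d=h[(i+1)%4]-h[i];print(np.linalg.norm(d),np.degrees(np.arctan2(d[1],d[0]))%90)
to((.494,.2135,.08),20)
t=cv2.imread("pics/t7.png")
cv2.imwrite("pics/c7.png",np.hstack([crop(t[:,:,::-1],(360,170,425,240),6),crop(s,(285,150,350,220),6)]))
E
```

```text
time_s: 11.45
tcp_pos: [0.4598, -0.1001, 0.2013]
tcp_rot: [[0.616, 0.788, -0.0], [0.788, -0.616, 0.0], [-0.0, -0.0, -1.0]]
ft_force: [0.0, -0.0, -0.2]
width: 1.0
finger_force: 0.0
[array([0.50580875, 0.23370636]), array([0.51348709, 0.20122561]), array([0.47951867, 0.19582321]), array([0.47423336, 0.22602005])] [0.49326197 0.21419381]
0.033375980769140876 13.300374845033716
0.0343953420400832 9.036734811569175
0.03065588619305561 9.927849257910765
0.03249745646758867 13.681262846958697
t 11.55 pos [ 0.4617 -0.1006  0.2036] yaw -38.04 q6 20.1 dyaw 58.04  delta [ 0.267  -0.1689  0.1232]  rot [ 6.500e-03  1.000e-03 -1.013e+00] F [-0.3 -0.1  0.1] w 1.0 ff 0.0
```

View pics/c7.png

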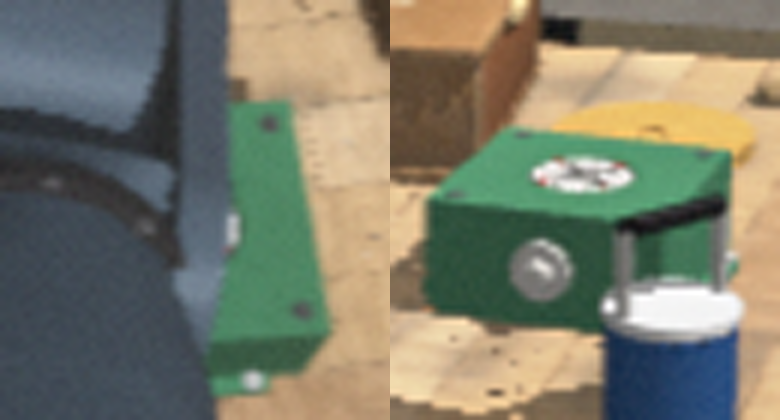

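The side view shows the canister upright on the bench beside the gearbox, at crop (670,350). The socket ring is exposed at (583,174), with its red marks.

Run:
```python
from h import *
to((.493,.213,.1),11.5)
```

```text
t 11.55 pos [ 0.4617 -0.1006  0.2036] yaw -38.04 q6 20.1 dyaw 49.54  delta [ 0.2661 -0.1693  0.1032]  rot [ 6.400e-03  5.000e-04 -8.646e-01] F [-0.3 -0.1  0.1] w 1.0 ff 0.0
```

```bash
python3 -m jog '{"delta_pos":[[0.02,-0.013,0],[0.055,-0.035,0],[0.092,-0.058,0],[0.129,-0.081,0],[0.166,-0.104,0],[0.203,-0.127,0],[0.24,-0.15,0],[0.26,-0.165,0.01],[0.267,-0.169,0.03],[0.267,-0.169,0.05]],"rot":[[0,0,-0.08],[0,0,-0.18],[0,0,-0.28],[0,0,-0.38],[0,0,-0.48],[0,0,-0.58],[0,0,-0.68],[0,0,-0.78],[0,0,-0.865],[0,0,-0.865]]}'
python3 - <<'E'
from h import *
to((.493,.213,.036),11.5)
t=snapshot("top");s=snapshot("side")
cv2.imwrite("pics/t8.png",t[:,:,::-1]);cv2.imwrite("pics/s8.png",s[:,:,::-1])
# white ring of socket: bright, low saturation inside box
for n,im,box in(("top",t,(365,180,425,235)),("side",s,(305,170,350,200))):
    h=cv2.cvtColor(np.ascontiguousarray(im),cv2.COLOR_RGB2HSV);x0,y0,x1,y1=box
    ng=(cv2.inRange(h,(60,90,30),(90,255,255))==0)
    k=np.zeros(ng.shape,np.uint8);k[y0:y1,x0:x1]=ng[y0:y1,x0:x1]
    g=cv2.findContours(k,cv2.RETR_EXTERNAL,cv2.CHAIN_APPROX_NONE)[0]
    for c in g:
        if cv2.contourArea(c)>60:
            e=cv2.fitEllipse(c);print(n,cv2.contourArea(c),e,onz(n,*e[0],.064))
E
```

```text
time_s: 12.55
tcp_pos: [0.4911, 0.2156, 0.1486]
tcp_rot: [[-0.204, 0.979, -0.0], [0.979, 0.204, 0.0], [0.0, -0.0, -1.0]]
ft_force: [0.7, -1.1, 0.1]
width: 0.998
finger_force: 0.0
t 12.55 pos [0.4911 0.2156 0.1486] yaw 11.79 q6 6.9 dyaw -0.29  delta [-0.0029  0.0013  0.1126]  rot [-0.0003 -0.0001  0.0051] F [ 0.7 -1.1  0.1] w 0.998 ff 0.0
top 3150.0 ((394.5308837890625, 206.78219604492188), (62.937984466552734, 70.58622741699219), 90.4365005493164) [ 0.54662165 -0.28077267  0.064     ]
side 911.0 ((328.0280456542969, 184.70599365234375), (31.91697883605957, 50.031524658203125), 93.41679382324219) [ 0.49813021 -0.22359976  0.064     ]
```

```bash
python3 -m jog '{"delta_pos":[[-0.003,0.001,0.02],[-0.003,0.001,0.045],[-0.003,0.001,0.065],[-0.003,0.001,0.08],[-0.003,0.001,0.09],[-0.003,0.001,0.098],[-0.003,0.001,0.104],[-0.003,0.001,0.108],[-0.003,0.001,0.112],[-0.003,0.001,0.112]],"rot":[[0,0,0],[0,0,0],[0,0,0],[0,0,0],[0,0,0],[0,0,0],[0,0,0],[0,0,0],[0,0,0],[0,0,0]]}'
python3 - <<'E'
from h import *
to((.493,.213,.036),11.5)
t=snapshot("top")
h=cv2.cvtColor(np.ascontiguousarray(t),cv2.COLOR_RGB2HSV)
for r in range(192,226,2): print(r,''.join("G" if (60<=a<=90 and b>90) else "R" if(b>120 and (a<12 or a>170)) else "W" if (c>150 and b<60) else "d" if c<80 else "." for a,b,c in h[r,370:415].astype(int)))
E
```

```text
time_s: 13.65
tcp_pos: [0.493, 0.2115, 0.0379]
tcp_rot: [[-0.2, 0.98, -0.0], [0.98, 0.2, -0.0], [-0.0, -0.0, -1.0]]
ft_force: [0.2, -0.3, 0.7]
width: 1.001
finger_force: 0.0
t 13.65 pos [0.493  0.2115 0.0379] yaw 11.52 q6 6.7 dyaw -0.02  delta [0.0014 0.0003 0.0019]  rot [-0.0003  0.      0.0003] F [ 0.2 -0.3  0.7] w 1.001 ff 0.0
192 ....GGGGGGGGGGGGGGGGGGGGGGGGGGGGGG..GG.W.....
194 ...GGGGGGGGGGGGGGGGGGGGGGGGGGGGGGGGGGGG......
196 GGGGGGGGGGGGGGGGGGGGGGGGGGGGGGGGGGGGGGG......
198 GGGGGGGGGGGGGGGGGGG...GGGGGGGGGGGGGGGGG......
200 GGGGGGGGGGGGGG..WWWWWWWW...GGGGGGGGGGGGG.....
202 GGGGGGGGGGGG...WWWWWWWW.WWW..GGGGGGGGGGG.....
204 GGGGGGGGGGG..WWW...WW....WWWW.GGGGGGGGGG.....
206 GGGGGGGGGGG.WWWWWW......WWWWWW.GGGGGGGGGG....
208 .GGGGGGGGGG.WWWWWW.......WWWWW.GGGGGGGGGG....
210 .GGGGGGGGGGG.WWWW...WWW....WW..GGGGGGGGGG....
212 .GGGGGGGGGGGG..WW..WWWWWWWWW..GGGGGGGGGGG....
214 .GGGGGGGGGGGGGG...WWWWWWWW..GGGGGGGGGGGGGG...
216 dGGGGGGGGGGGGGGGGGGG.G.GGGGGGGGGGGGGGGGGGGG..
218 d.GGGGGGGGGGGGGGGGGGGGGGGGGGGGGGGGGGGGGGGGG..
220 d..GGGGGGGGGGGGGGGGGGGGGGGGGGGGGGGGGGG....G..
222 dd.GG...GGGGGGGGGGGGGGGGGGGGGGGGGGGGGG.......
224 dd.G.....GGGGGGGGGGGGGGGGGGGGGGGGGGGGGGGGGGG.
```

```bash
python3 -m jog '{"delta_pos":[[0,0,0],[0,0,0],[0,0,0],[0,0,0],[0,0,0],[0,0,0],[0,0,0],[0,0,0],[0,0,0],[0,0,0]],"rot":[[0,0,0],[0,0,0],[0,0,0],[0,0,0],[0,0,0],[0,0,0],[0,0,0],[0,0,0],[0,0,0],[0,0,0]]}' 1
python3 - <<'E'
from h import *
to((.493,.213,.036),11.5)
t=np.ascontiguousarray(snapshot("top"));s=np.ascontiguousarray(snapshot("side"))
cv2.imwrite("pics/t9.png",t[:,:,::-1]);cv2.imwrite("pics/s9.png",s[:,:,::-1])
for n,im,box in(("top",t,(379,195,404,219)),("side",s,(306,172,328,186))):
    k=4;x0,y0,x1,y1=box
    c=cv2.resize(im[y0:y1,x0:x1],None,fx=8,fy=8,interpolation=cv2.INTER_CUBIC)
    h=cv2.cvtColor(c,cv2.COLOR_RGB2HSV);m=((cv2.inRange(h,(60,100,30),(90,255,255))==0)*255).astype(np.uint8)
    e=cv2.fitEllipse(cv2.convexHull(max(cv2.findContours(m,cv2.RETR_EXTERNAL,cv2.CHAIN_APPROX_NONE)[0],key=cv2.contourArea)))
    uv=[(e[0][0]+.5)/8-.5+x0,(e[0][1]+.5)/8-.5+y0];P=onz(n,*uv,.064);print(n,uv,np.array(e[1])/8,P)
    red=(((h[...,0]<12)|(h[...,0]>168))&(h[...,1]>90)&(h[...,2]>60)).astype(np.uint8)
    N,_,st,ce=cv2.connectedComponentsWithStats(red)
    for i in range(1,N):
        if st[i,4]>30:
            q=onz(n,(ce[i][0]+.5)/8-.5+x0,(ce[i][1]+.5)/8-.5+y0,.064);d=q-P;print("  red",st[i,4],np.linalg.norm(d).round(4),np.degrees(np.arctan2(d[1],d[0])).round(1))
    globals()[n]=uv
print(tri(side,top))
E
```

```text
time_s: 14.7
tcp_pos: [0.4932, 0.2116, 0.0384]
tcp_rot: [[-0.2, 0.98, 0.0], [0.98, 0.2, 0.0], [0.0, 0.0, -1.0]]
ft_force: [-1.7, 0.3, 5.5]
width: 0.273
finger_force: 59.6
t 14.7 pos [0.4932 0.2116 0.0384] yaw 11.51 q6 6.7 dyaw -0.01  delta [0.0014 0.0001 0.0024]  rot [ 0.0003 -0.0001  0.0002] F [-1.7  0.3  5.5] w 0.273 ff 59.6
top [389.62401390075684, 207.90052890777588] [27.23645973 32.11769485] [ 0.54507461 -0.26499611  0.064     ]
  red 55 0.0247 -122.6
side [316.58221912384033, 178.59766912460327] [ 7.49211168 18.9475441 ] [ 0.54684678 -0.27182263  0.064     ]
(array([ 0.54455305, -0.26424817,  0.06652693]), np.float64(0.0007427371489249813))
```

```bash
python3 -m jog '{"delta_pos":[[0,0,-0.003],[0,0,-0.01],[0,0,-0.025],[0,0,-0.04],[0,0,-0.055],[0,0,-0.07],[0,0,-0.09],[0,0,-0.11],[0,0,-0.13],[0,0,-0.13]],"rot":[[0,0,0],[0,0,0],[0,0,0],[0,0,0],[0,0,0],[0,0,0],[0,0,0],[0,0,0],[0,0,0],[0,0,0]]}'
python3 - <<'E'
from h import *
for n,box in(("top",(377,194,405,220)),("side",(303,171,331,187))):
    im=cv2.imread("pics/%s9.png"%n[0])[:,:,::-1];x0,y0,x1,y1=box
    c=cv2.resize(im[y0:y1,x0:x1],None,fx=8,fy=8,interpolation=cv2.INTER_CUBIC).astype(int)
    r,g,b=c[...,0],c[...,1],c[...,2]
    m=((r>g-5)*255).astype(np.uint8)   # green surface has g>>r
    m=cv2.morphologyEx(m,cv2.MORPH_CLOSE,np.ones((25,25)))
    cc=max(cv2.findContours(m,cv2.RETR_EXTERNAL,cv2.CHAIN_APPROX_NONE)[0],key=cv2.contourArea)
    e=cv2.fitEllipse(cc);f=lambda p:((p[0]+.5)/8-.5+x0,(p[1]+.5)/8-.5+y0)
    P=onz(n,*f(e[0]),.064);print(n,f(e[0]),np.array(e[1])/8,P)
    red=((r-g>45)&(r-b>45)).astype(np.uint8)
    N,_,st,ce=cv2.connectedComponentsWithStats(red)
    for i in range(1,N):
        if st[i,4]>25:
            d=onz(n,*f(ce[i]),.064)-P;print("  red",st[i,4],np.linalg.norm(d).round(4),np.degrees(np.arctan2(d[1],d[0])).round(1))
    # dark cross
    for th in(110,):
        v=c.max(2);ys,xs=np.mgrid[:v.shape[0],:v.shape[1]]
        pts=[onz(n,*f((x,y)),.064)-P for y,x in zip(ys[(v<th)&(m>0)][::5],xs[(v<th)&(m>0)][::5])]
        pts=np.array([p for p in pts if .004<np.hypot(p[0],p[1])<.021]);a=np.arctan2(pts[:,1],pts[:,0])
        print("  dark",len(pts),"4-fold angle",np.degrees(np.angle(np.mean(np.exp(4j*a)))/4).round(1),abs(np.mean(np.exp(4j*a))).round(2),pts.mean(0).round(4))
E
python3 -c "
from h import *
to((.545,-.267,.168),0)"
```

```text
time_s: 15.8
tcp_pos: [0.4941, 0.2119, 0.1705]
tcp_rot: [[-0.2, 0.98, 0.004], [0.98, 0.2, 0.001], [0.0, 0.004, -1.0]]
ft_force: [0.7, 0.4, -3.4]
width: 0.264
finger_force: 59.2
top (390.46981620788574, 207.00800609588623) [15.04201889 17.34004974] [ 0.54761696 -0.26821528  0.064     ]
  red 30 0.0243 -44.6
  red 45 0.0237 43.5
  red 100 0.0233 -132.3
  red 91 0.0225 134.4
  dark 95 4-fold angle 42.9 0.81 [ 0.0019 -0.0085  0.    ]
side (316.4948034286499, 178.6444435119629) [ 4.84066868 16.79720116] [ 0.54699906 -0.27129557  0.064     ]
  red 207 0.0834 -72.3
  red 257 0.0846 -99.6
  red 109 0.089 -105.8
  red 101 0.0763 -91.4
  red 41 0.0231 42.5
t 15.8 pos [0.4941 0.2119 0.1705] yaw 11.52 q6 6.7 dyaw -11.52  delta [-0.4794 -0.0458  0.0021]  rot [ 0.004  -0.0009  0.201 ] F [ 0.7  0.4 -3.4] w 0.264 ff 59.2Traceback (most recent call last):
  File "<stdin>", line 20, in <module>
IndexError: too many indices for array: array is 1-dimensional, but 2 were indexed
```

```bash
python3 -m jog '{"delta_pos":[[-0.025,-0.002,0],[-0.07,-0.006,0],[-0.115,-0.01,0],[-0.16,-0.015,0],[-0.205,-0.019,0],[-0.25,-0.023,0],[-0.295,-0.027,0],[-0.34,-0.031,0],[-0.385,-0.036,0],[-0.43,-0.04,0]],"rot":[[0,0,0.07],[0,0,0.17],[0,0,0.27],[0,0,0.37],[0,0,0.47],[0,0,0.57],[0,0,0.67],[0,0,0.77],[0,0,0.87],[0,0,0.986]]}'; python3 -c "
from h import *
to((.547,-.2707,.168),-45)"
```

```text
time_s: 16.8
tcp_pos: [0.539, -0.2195, 0.1669]
tcp_rot: [[0.71, 0.704, -0.001], [0.704, -0.71, 0.001], [-0.0, -0.002, -1.0]]
ft_force: [1.4, 0.5, -3.0]
width: 0.264
finger_force: 59.0
t 16.8 pos [ 0.539  -0.2195  0.1669] yaw -45.23 q6 18.5 dyaw 0.23  delta [-0.0304  0.042  -0.0012]  rot [-0.0015  0.0005 -0.004 ] F [ 1.4  0.5 -3. ] w 0.264 ff 59.0
```

```bash
python3 -m jog '{"delta_pos":[[-0.015,0.021,0],[-0.03,0.042,0],[-0.03,0.042,0.015],[-0.03,0.042,0.03],[-0.03,0.042,0.045],[-0.03,0.042,0.055],[-0.03,0.042,0.058],[-0.03,0.042,0.058],[-0.03,0.042,0.058],[-0.03,0.042,0.058]],"rot":[[0,0,-0.004],[0,0,-0.004],[0,0,-0.004],[0,0,-0.004],[0,0,-0.004],[0,0,-0.004],[0,0,-0.004],[0,0,-0.004],[0,0,-0.004],[0,0,-0.004]]}'
python3 - <<'E'
from h import *
to((.547,-.2707,.10),-45)
s=snapshot("side");cv2.imwrite("pics/s10.png",s[:,:,::-1])
cv2.imwrite("pics/c10.png",np.hstack([crop(s,(285,135,350,205),8)]))
print("expected gear centre under",proj("side",(.548,-.2685,.064)),proj("side",(.548,-.2685,.082)),"gear mid",proj("side",(.548,-.2685,.1225)))
E
```

```text
time_s: 17.8
tcp_pos: [0.5486, -0.2688, 0.1108]
tcp_rot: [[0.704, 0.71, 0.001], [0.71, -0.704, -0.001], [0.0, 0.001, -1.0]]
ft_force: [0.2, 0.9, -2.5]
width: 0.268
finger_force: 59.4
t 17.8 pos [ 0.5486 -0.2688  0.1108] yaw -44.74 q6 14.3 dyaw -0.26  delta [-0.0025  0.0002  0.0108]  rot [ 0.0012 -0.0003  0.0045] F [ 0.2  0.9 -2.5] w 0.268 ff 59.4
expected gear centre under [315.97160556 178.88797467] [316.00388854 173.51813414] gear mid [316.0774872  161.27598123]
```

View pics/c10.png

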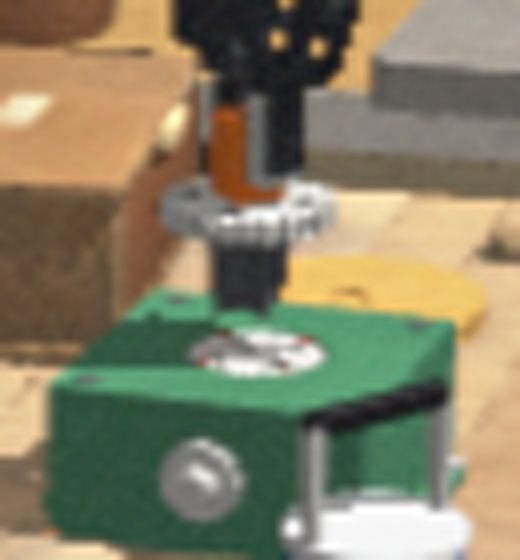

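The gear disc is centred at crop x≈248 and the ring at ≈258, so the gear sits about 1 px (3 mm) too far in +x. That agrees with the TCP residual, so I'll correct it and descend until the tip is just in the slot.

```bash
python3 -m jog '{"delta_pos":[[-0.0027,0,0],[-0.0027,0,0.006],[-0.0027,0,0.012],[-0.0027,0,0.015],[-0.0027,0,0.017],[-0.0027,0,0.019],[-0.0027,0,0.021],[-0.0027,0,0.023],[-0.0027,0,0.0245],[-0.0027,0,0.0245]],"rot":[[0,0,0.004],[0,0,0.004],[0,0,0.004],[0,0,0.004],[0,0,0.004],[0,0,0.004],[0,0,0.004],[0,0,0.004],[0,0,0.004],[0,0,0.004]]}'; python3 -c "
from h import *
to((.5467,-.2707,.075),-45);print(sense()['moment'].round(2))"
```

```text
time_s: 18.85
tcp_pos: [0.5462, -0.2706, 0.0854]
tcp_rot: [[0.707, 0.707, -0.0], [0.707, -0.707, 0.0], [-0.0, -0.0, -1.0]]
ft_force: [-0.4, -0.2, -3.1]
width: 0.27
finger_force: 59.5
t 18.85 pos [ 0.5462 -0.2706  0.0854] yaw -44.98 q6 14.3 dyaw -0.02  delta [0.0002 0.0004 0.0104]  rot [-0.0003  0.0001  0.0004] F [-0.4 -0.2 -3.1] w 0.27 ff 59.5
[ 0.02 -0.   -0.09]
```

```bash
python3 -m jog '{"delta_pos":[[0,0,0.0005],[0,0,0.001],[0,0,0.0015],[0,0,0.002],[0,0,0.0025],[0,0,0.003],[0,0,0.0035],[0,0,0.004],[0,0,0.005],[0,0,0.005]],"rot":[[0,0,0],[0,0,0],[0,0,0],[0,0,0],[0,0,0],[0,0,0],[0,0,0],[0,0,0],[0,0,0],[0,0,0]]}'; python3 -c "
from h import *
to((.5467,-.2707,.075),-45);print(sense()['moment'].round(2))"
```

```text
time_s: 19.85
tcp_pos: [0.5462, -0.2706, 0.0804]
tcp_rot: [[0.707, 0.707, -0.0], [0.707, -0.707, 0.0], [-0.0, -0.0, -1.0]]
ft_force: [0.3, -0.2, -2.8]
width: 0.271
finger_force: 59.5
t 19.85 pos [ 0.5462 -0.2706  0.0804] yaw -44.98 q6 14.3 dyaw -0.02  delta [0.0003 0.0004 0.0054]  rot [-0.0002  0.0001  0.0004] F [ 0.3 -0.2 -2.8] w 0.271 ff 59.5
[0.03 0.02 0.  ]
```

```bash
python3 -m jog '{"delta_pos":[[0,0,0.001],[0,0,0.002],[0,0,0.003],[0,0,0.004],[0,0,0.005],[0,0,0.006],[0,0,0.007],[0,0,0.008],[0,0,0.01],[0,0,0.01]],"rot":[[0,0,0],[0,0,0],[0,0,0],[0,0,0],[0,0,0],[0,0,0],[0,0,0],[0,0,0],[0,0,0],[0,0,0]]}'; python3 -c "
from h import *
to((.5467,-.2707,.058),-45);print(sense()['moment'].round(2))"
```

```text
time_s: 20.85
tcp_pos: [0.5462, -0.2705, 0.0703]
tcp_rot: [[0.707, 0.707, -0.0], [0.707, -0.707, 0.0], [-0.0, -0.0, -1.0]]
ft_force: [-0.1, 1.5, -2.8]
width: 0.265
finger_force: 59.5
t 20.85 pos [ 0.5462 -0.2705  0.0703] yaw -44.98 q6 14.3 dyaw -0.02  delta [0.0002 0.0005 0.0123]  rot [-0.0004  0.0001  0.0004] F [-0.1  1.5 -2.8] w 0.265 ff 59.5
[ 0.04 -0.02 -0.01]
```

Inserting freely. Next I press on towards home against the spring.

```bash
python3 -m jog '{"delta_pos":[[0,0,0.0015],[0,0,0.003],[0,0,0.0045],[0,0,0.006],[0,0,0.0075],[0,0,0.009],[0,0,0.0105],[0,0,0.0115],[0,0,0.0125],[0,0,0.0125]],"rot":[[0,0,0],[0,0,0],[0,0,0],[0,0,0],[0,0,0],[0,0,0],[0,0,0],[0,0,0],[0,0,0],[0,0,0]]}'; python3 -c "
from h import *
to((.5467,-.2707,.0564),-45);print(sense()['moment'].round(2))"
```

```text
time_s: 21.85
tcp_pos: [0.5465, -0.2707, 0.0582]
tcp_rot: [[0.707, 0.707, 0.0], [0.707, -0.707, -0.0], [0.0, 0.0, -1.0]]
ft_force: [-0.8, 0.2, 5.7]
width: 0.269
finger_force: 60.6
t 21.85 pos [ 0.5465 -0.2707  0.0582] yaw -44.98 q6 14.3 dyaw -0.02  delta [0.0001 0.0002 0.0018]  rot [ 0.0004 -0.0001  0.0004] F [-0.8  0.2  5.7] w 0.269 ff 60.6
[ 0.23  0.32 -0.01]
```

```bash
python3 -m jog '{"delta_pos":[[0,0,0.0004],[0,0,0.0008],[0,0,0.0012],[0,0,0.0016],[0,0,0.002],[0,0,0.0024],[0,0,0.0024],[0,0,0.0024],[0,0,0.0024],[0,0,0.0024]],"rot":[[0,0,0],[0,0,0],[0,0,0],[0,0,0],[0,0,0],[0,0,0],[0,0,0],[0,0,0],[0,0,0],[0,0,0]]}'; python3 -c "
from h import *
to((.5467,-.2707,.0564),-45);print(sense()['moment'].round(2))"
```

```text
time_s: 22.85
tcp_pos: [0.5465, -0.2707, 0.0564]
tcp_rot: [[0.707, 0.707, 0.0], [0.707, -0.707, -0.0], [0.0, 0.001, -1.0]]
ft_force: [-3.1, 1.8, 10.8]
width: 0.275
finger_force: 61.3
t 22.85 pos [ 0.5465 -0.2707  0.0564] yaw -44.97 q6 14.3 dyaw -0.03  delta [ 0.0001  0.0001 -0.    ]  rot [ 0.0006 -0.0001  0.0004] F [-3.1  1.8 10.8] w 0.275 ff 61.3
[0.39 0.63 0.03]
```

```bash
python3 -m jog '{"delta_pos":[[0,0,0.0003],[0,0,0.0006],[0,0,0.0009],[0,0,0.0012],[0,0,0.0012],[0,0,0.0012],[0,0,0.0012],[0,0,0.0012],[0,0,0.0012],[0,0,0.0012]],"rot":[[0,0,0],[0,0,0],[0,0,0],[0,0,0],[0,0,0],[0,0,0],[0,0,0],[0,0,0],[0,0,0],[0,0,0]]}'
python3 - <<'E'
from h import *
to((.5467,-.2707,.0564),-45);print(sense()['moment'].round(2))
s=snapshot("side");cv2.imwrite("pics/c11.png",crop(s,(285,135,350,205),8))
E
```

```text
time_s: 23.85
tcp_pos: [0.5466, -0.2708, 0.0563]
tcp_rot: [[0.707, 0.707, 0.001], [0.707, -0.707, -0.0], [0.0, 0.001, -1.0]]
ft_force: [-8.3, 3.7, 23.0]
width: 0.271
finger_force: 63.1
t 23.85 pos [ 0.5466 -0.2708  0.0563] yaw -44.97 q6 14.3 dyaw -0.03  delta [ 0.0001  0.0001 -0.0001]  rot [ 0.0008 -0.0002  0.0004] F [-8.3  3.7 23. ] w 0.271 ff 63.1
[ 0.81  1.4  -0.  ]
```

View pics/c11.png

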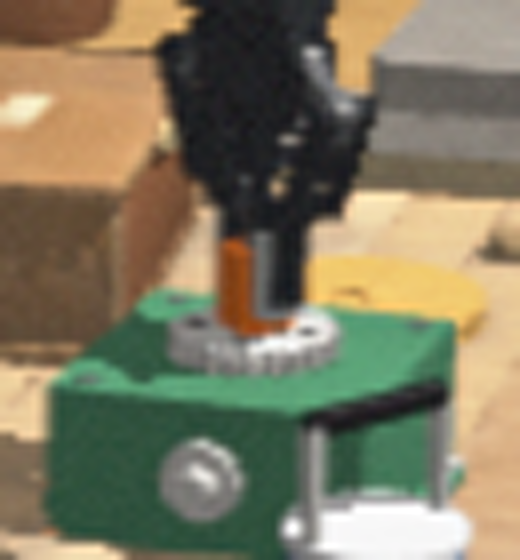

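The gear lies flat on the gearbox top at crop (253,345). It is hard against the stop at the predicted height, bearing with 23 N, and the canister is standing. Handing in.

```bash
python3 -c "
from cell import *
print(sign_off())"
```

```text
the job is handed in; nothing more can be done
None
```

I handed the job in at about 24 s; the judge gave no verdict. The gear is seated on the gearbox and held there with 23 N, and the canister stands upright and released on the bench about 0.19 m from the gearbox.

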